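# Full filings tin to the transit case, light one to the bench tray

## Robot

A 6-joint arm with a two-finger parallel gripper is mounted at the origin on the work surface. World frame = base frame: x ahead of the robot, y to its left, z up, the work surface at z = 0. Lengths are in m, angles in rad, forces in N, time in s.
With the tool pointing down it reaches from about 0.425 to 0.925 m from the base axis. Payload 12.5 kg.
Tool frame: the origin (TCP) lies midway between the tips of the shut fingers; the grasp point (between the pads) lies 19 mm behind it; z points along the fingers, y is the line along which they close (so a half turn about z gives the same grasp; the last joint's range is limited). The gripper opens to 85 mm and grips with 20 to 120 N. Pads are 22 mm wide; open, the fingers measure 114 mm over their backs; the gripper's body (76 mm by 85 mm) begins 54 mm behind the grasp point. The pads swing forward as they close: fully open they stand 13 mm farther back than shut.
Start: joints at [-1.332, 0.491, 1.559, -0, 1.092, -0.106], TCP at [0.211, -0.588, 0.231] pointing down, gripper open.
Joint ranges: [-3.1, 3.1], [-0.84, 2.19], [0.05, 2.79], [-1.13, 4.28], [0.06, 2.93], [-2.69, 2.69]. Speed limits (rad/s): [2.22, 2.22, 2.79, 3.14, 3.14, 3.14].

## Interface

Orientations are given as [roll, pitch, yaw] about the fixed x, y, z axes, in that order (R = Rz(yaw) Ry(pitch) Rx(roll)).
In Python, from workcell import status, optics, job, nets gives the robot as it stands.
- The arm moves only by the shell command python3 -m crank 'ROWS' [FORCE]. ROWS is JSON, a list of rows, each a list of 7 numbers: the shift along the tool's x, y, z scaled (see below), then the turn, a rotation vector about the tool's x, y, z scaled (see below), then the finger opening in mm, from 0 to 85.4. In form: [[dx, dy, dz, wx, wy, wz, claw], ...]. A call has 1 to 12 rows; each row is the pose to reach, as a shift and turn from the pose commanded when the call began, along the tool's axes at that moment; what a row does not reach only later rows make up. The controller multiplies each number of a shift by 0.15 m and each number of a turn by 90 degrees. A row lasts 1/10 s, in which the tool goes at most 50 mm and 8.59 degrees, less where a joint would pass 70% of its speed; a pose out of reach is approached as far as the arm can. A call with a number of a shift or a turn outside -1 to 1 is refused whole. A call with a gripper value outside its range is refused whole. The fingers move at their own pace and stop on an object; FORCE is the grip in N (left out, the last holds). Time passes only in rows, so rows that repeat a pose let the fingers close. It gives the time, the measured TCP pose, the force, the opening and the grip force at its end, in the units of the state.
- status.sense(): the state, without advancing time (a new reading comes with each control period).
- optics.get_image(name): name is "scene" or "top" or "wrist"; returns a dict with "color" (400x640x3 uint8, red, green, blue), "depth" (400x640 float32, m along the optical axis (not along the pixel's ray), 0 where there is no reading), "fx", "fy", "cx", "cy" (pixels), "R" (3x3) and "t" (3): a world point X has camera coordinates R X + t; the wrist camera has in their place "tool_from_camera" (4x4, takes a point from camera to tool coordinates, whose origin is the TCP and whose axes are the flange's). Camera axes: x right, y down, z forward; pixel columns grow to the right and rows downward; lengths in m; the calibration is good to about 2 mm. A picture is of the moment at which its call begins: read the wrist's pose just before it.
- job.sign_off(): hands the job in; it is judged then, once.
Trained networks look in the newest picture that a camera, given by its name, has taken for a name from the list of things; names that differ only in an ending like _2 or _b are one class to them, and where a whole thing is asked for, a point or a joint stands for the part that bears it (a point fixed in the world has none). Each returns a list of dicts, best first, with "score" (0 to 1); they miss things now and then, are a little off and sometimes report something else, mostly with a low value. They report only what shows in the picture. A call takes as long as a camera call. They do not tell look-alikes from the thing itself.
- nets.boxes_of(camera, thing): "at" ([column, row] in pixels, amid what is visible of it).
The state is a dict: "time_s": time; "joint_pos": joint angles; "qd": joint speeds; "effort": joint torques, N m; "tool_pos": TCP position; "tool_rot": TCP orientation; "contact_force": force on the tool from outside, world axes, zero at the start; "ft_torque": the same for the moment, N m; "grip_width": opening from 0.0 (shut) to 1.0 (fully open); "finger_force": force on a finger pad.
Only numpy, scipy, OpenCV 4.12 (cv2) and the standard library are available. Lean on these libraries where they do the work, as an engineer would, in place of code of your own. Each camera call takes 0.05 s, during which the arm holds its last target. There are 200 camera calls.

## Task

Two look-alike closed tins of filings stand in the wooden rack, one full and heavy, the other nearly empty: find out which is which by lifting. Lower the full one gently, without dropping it, into the foam pocket of the transit case until it stands on the pocket's floor, and stand the light one in the steel bench tray; the rack leaves only the tins' narrow ends free and the pocket has finger notches only at their broad faces, so the full one has to be put down on the way and taken again the other way round. Keep both tins upright, and leave the jar, the tumbler and the steel block where they are.

Things in the scene. Friction and masses are not known exactly. Their poses are not given: they have to be found in the camera images.
- tin_a: Tin A: closed steel tin with slip lid, outwardly identical to the other: rigid box 62 mm along its x, 46 mm along y, 80 mm high; origin at the centre of its underside, z up. Starts upright in a rack bay, axes along the rack's. One tin is full, 0.55 to 0.72 kg in all; the other nearly empty, about 0.15 kg; which is which varies and cannot be seen. Contents shift 2 mm at most.
- tin_b: Tin B: closed steel tin with slip lid, outwardly identical to the other: rigid box 62 mm along its x, 46 mm along y, 80 mm high; origin at the centre of its underside, z up. Starts upright in a rack bay, axes along the rack's. One tin is full, 0.55 to 0.72 kg in all; the other nearly empty, about 0.15 kg; which is which varies and cannot be seen. Contents shift 2 mm at most.
- rack: fixed wooden rack, 100 mm (its x) by 194 mm (its y); origin at the centre of its underside, z up. Three bays side by side along y hold the two tins and the jar, in any order. Base 10 mm thick: a tin in it stands at z = 10 mm, its top at 90 mm. A 6 mm high strip on the base runs along the front and back edges (x = -47 to -41 and 41 to 47 mm).
- bay (a point): centre of the middle bay's floor (rack's axes, 10 mm above the bench); the others lie 62 mm to either side along y. Each bay is 54 mm wide between 8 mm dividers that reach x = -35 to 35 mm and 82 mm above this floor (2 mm above a tin's top), and is open towards +x and -x: here a tin can be gripped only across its 62 mm, fingers closing along x.
- case: fixed open transit case, aluminium with black foam, 128 mm (its x) by 152 mm (its y), rim 92 mm high, lid taken off; origin at the centre of its underside, z up. Foam top at z = 90 mm, with one pocket in its middle. A tin in the pocket has its x along the case's x (either way round) and is flush with the foam.
- pocket (a point): centre of the pocket's floor, 10 mm above the bench, case's axes. The pocket is 70 mm along x, 54 mm along y, 80 mm deep: 4 mm to spare round a tin. At its +y and -y sides a finger notch opens into it, 42 mm wide along x, reaching out to y = +63 and -63 mm and 60 mm down from the foam's top: here fingers fit only across the tin's 46 mm, closing along y.
- tray: fixed low tray of sheet steel, 170 mm (its x) by 130 mm (its y), walls 14 mm high and 3 mm thick, floor 3 mm thick; origin at the centre of its underside, z up. Empty at the start; a tin may stand anywhere in it
- clear (a point): a point on the bench top straight ahead of the robot, at z = 0: the bench is always free of things within 60 mm of it, room to set a tin down and take it another way
- jar: bystander: small amber glass jar with a black cap, 42 mm across and 72 mm high, loose, standing in the third bay of the rack; origin at the centre of its underside
- tumbler: bystander: glass tumbler, 72 mm across and 125 mm high, loose on the bench beyond the work; origin at the centre of its underside
- block: bystander: square steel bench block, 78 mm by 78 mm, 22 mm high, loose on the bench beyond the work; origin at the centre of its underside
Mind the look-alikes: they are no part of the job. Leave any pink or yellow look-alike of the tin_a alone.

How it is judged:
At the end, for the whole second after the job is handed in: Full tin on the pocket's floor (10 mm from its centre, 5 mm from the floor, 0.09 rad from upright, case bearing over 3.5 N); light tin on the tray's floor (70 mm from its centre, 4 mm from the floor, 0.06 rad from upright, tray bearing 0.6 to 3.5 N); both at rest (linear speed of each of tin_a, tin_b below 0.02 m/s and ((horizontal distance between tin_a and pocket below 0.01 m and z of tin_a in the frame of pocket below 0.005 m and angle between tin_a's own z axis and vertical below 0.09 rad and contact force between tin_a and case above 3.5 N and horizontal distance between tin_b and tray below 0.07 m and z of tin_b in the frame of tray below 0.007 m and angle between tin_b's own z axis and vertical below 0.06 rad and contact force between tin_b and tray between 0.6 and 3.5 N) or (horizontal distance between tin_b and pocket below 0.01 m and z of tin_b in the frame of pocket below 0.005 m and angle between tin_b's own z axis and vertical below 0.09 rad and contact force between tin_b and case above 3.5 N and horizontal distance between tin_a and tray below 0.07 m and z of tin_a in the frame of tray below 0.007 m and angle between tin_a's own z axis and vertical below 0.06 rad and contact force between tin_a and tray between 0.6 and 3.5 N))); the robot touches nothing.
It fails at once if a tin is tipped more than 0.6 rad from upright (angle between any of tin_a, tin_b's own z axis and vertical above 0.6 rad).
It fails at once if a tin is dropped into the pocket (faster than 0.35 m/s with its underside within 40 mm of the pocket's floor) ((horizontal distance between tin_a and pocket below 0.02 m and z of tin_a in the frame of pocket below 0.04 m and linear speed of tin_a above 0.35 m/s) or (horizontal distance between tin_b and pocket below 0.02 m and z of tin_b in the frame of pocket below 0.04 m and linear speed of tin_b above 0.35 m/s)).
It fails at once if the jar, tumbler or steel block is moved more than 30 mm or a vessel is tipped more than 0.4 rad (distance of any of jar, tumbler, block from where it was at the start of the episode above 0.03 m or angle between any of jar, tumbler's own z axis and vertical above 0.4 rad).
It also fails if it takes over 67 s, if anything falls off the work surface, if the arm or the gripper's body presses on something with over 40 N, if the wrist force passes 120 N, or if a joint passes its speed limit or range.

## Working session

There is one attempt and no reset: what is moved stays moved. The work goes in short steps, Python scripts to look and compute and a shell command to move; the robot and the scene stay as the last step left them, time stands still between calls to the robot, and variables do not carry over. Pictures are saved under pics/ and viewed, at most 10 in all, crops included, and the job is handed in when it is done.

```bash
mkdir -p pics; ls
cat > h.py <<'E'
import numpy as np, cv2
from workcell import status, optics, job, nets
def world(im,u,v,d):
    c=np.array([(u-im['cx'])/im['fx']*d,(v-im['cy'])/im['fy']*d,d])
    return im['R'].T@(c-im['t'])
def cloud(im):
    v,u=np.mgrid[0:400,0:640]; d=im['depth']
    c=np.stack([(u-im['cx'])/im['fx']*d,(v-im['cy'])/im['fy']*d,d],-1)
    return (c-im['t'])@im['R']
E
python3 - <<'E'
from h import *
print(status.sense())
for n in ['top','scene']:
    im=optics.get_image(n); cv2.imwrite(f'pics/{n}0.png',im['color'][...,::-1]); np.savez(f'{n}0.npz',**im)
    P=cloud(im)
    for t in ['tin_a','rack','case','tray','jar','tumbler','block']:
        for b in nets.boxes_of(n,t)[:3]:
            u,v=map(int,np.round(b['at'])); print(n,t,b['score'],u,v,P[v,u].round(3))
E
```

```text
pics
{'time_s': 0.0, 'joint_pos': array([-1.33160782e+00,  4.91566017e-01,  1.55946645e+00,  1.39673238e-05,
        1.09167922e+00, -1.05576604e-01]), 'qd': array([ 2.01461893e-04,  6.03777853e-04,  3.66766218e-05, -1.21535229e-03,
       -2.87638646e-04, -1.13635885e-04]), 'effort': array([ 2.21210321e-03, -6.18426776e+01, -2.61591125e+01,  1.17333803e-05,
        3.97907366e-03, -8.17376247e-06]), 'tool_pos': array([ 0.21121861, -0.58798545,  0.23071787]), 'tool_rot': array([-3.14048115e+00, -1.30243388e-04,  3.44758591e-01]), 'contact_force': array([0.77192197, 0.39551379, 0.04938714]), 'ft_torque': array([0.028541  , 0.01661951, 0.03577672]), 'finger_force': 0.0, 'grip_width': 0.9998534852682694}
top tin_a 0.68 186 209 [0.554 0.487 0.08 ]
top tin_a 0.64 215 257 [0.405 0.398 0.08 ]
top tin_a 0.56 214 219 [0.522 0.396 0.096]
top rack 0.71 240 216 [0.53  0.321 0.075]
top case 0.72 451 226 [ 0.487 -0.349 -0.   ]
top case 0.7 351 175 [ 0.658 -0.028  0.009]
top tray 0.72 453 226 [ 0.487 -0.355  0.002]
top jar 0.61 232 214 [0.536 0.344 0.084]
top tumbler 0.92 420 159 [ 0.705 -0.251  0.017]
top tumbler 0.56 453 227 [ 0.484 -0.354  0.004]
top block 0.87 272 155 [0.728 0.228 0.017]
scene tin_a 0.9 452 166 [0.415 0.401 0.08 ]
scene tin_a 0.84 401 200 [0.545 0.271 0.089]
scene tin_a 0.62 450 202 [0.538 0.391 0.091]
scene rack 0.55 426 215 [0.542 0.343 0.027]
scene rack 0.52 276 231 [ 0.626 -0.038  0.007]
scene case 0.93 277 234 [ 0.639 -0.033  0.015]
scene tray 0.55 173 177 [ 0.488 -0.357  0.003]
scene tray 0.55 379 279 [0.735 0.234 0.023]
scene jar 0.7 423 204 [0.537 0.329 0.069]
scene tumbler 0.92 191 233 [ 0.722 -0.21   0.126]
scene block 0.85 377 278 [0.733 0.229 0.022]
scene block 0.3 277 232 [ 0.631 -0.034  0.011]
```

View pics/top0.png

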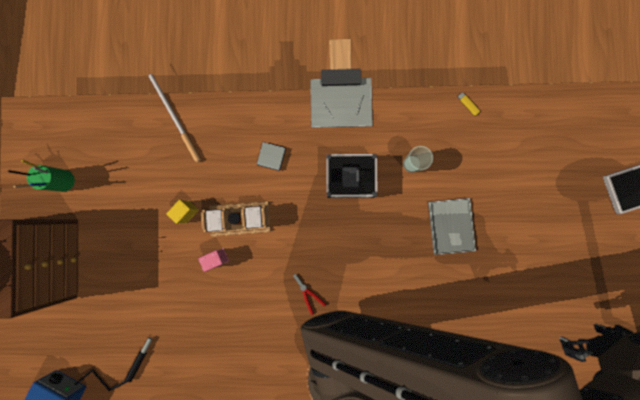

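View pics/scene0.png

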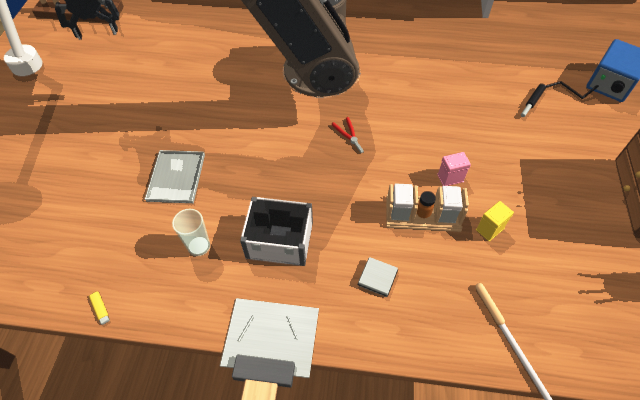

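Run:
```python
from h import *
for n in ['top','scene']:
    im=dict(np.load(f'{n}0.npz')); P=cloud(im).reshape(-1,3); ok=im['depth'].ravel()>0
    P=P[ok]
    print(n,(-im['R'].T@im['t']).round(3))
    for name,x0,x1,y0,y1,z0,z1 in [('rackdiv/tins',.4,.66,.2,.46,.07,.11),('case',.52,.76,-.16,.09,.07,.11),('tray',.36,.62,-.49,-.22,.009,.03),('racklow',.4,.66,.2,.46,.006,.02)]:
        m=(P[:,0]>x0)&(P[:,0]<x1)&(P[:,1]>y0)&(P[:,1]<y1)&(P[:,2]>z0)&(P[:,2]<z1)
        q=P[m]
        if len(q)<20: print(name,len(q)); continue
        r=cv2.minAreaRect(q[:,:2].astype(np.float32)*1000)
        print(name,len(q),q.min(0).round(3),q.max(0).round(3),np.round(r[0],1),np.round(r[1],1),r[2])
im=dict(np.load('top0.npz'));P=cloud(im)
c=im['color'];
a=cv2.resize(c[180:265,170:270],None,fx=4,fy=4,interpolation=2);b=cv2.resize(c[140:215,310:395],None,fx=4,fy=4,interpolation=2)
o=np.zeros((340,760,3),np.uint8);o[:a.shape[0],:400]=a;o[:b.shape[0],410:410+b.shape[1]]=b
cv2.imwrite('pics/crop0.png',o[...,::-1])
```

```text
top [0.512 0.041 1.239]
rackdiv/tins 1239 [0.4  0.24 0.07] [0.563 0.447 0.097] [481.2 345.4] [153.9 214. ] 4.036153316497803
case 1439 [ 0.584 -0.101  0.07 ] [0.714 0.051 0.098] [649.1 -25.8] [151.6 129. ] 89.02574157714844
tray 217 [ 0.401 -0.42   0.009] [ 0.576 -0.279  0.02 ] [ 487.9 -349.3] [169.9 131.5] 4.340109348297119
racklow 661 [0.4   0.203 0.006] [0.653 0.457 0.02 ] [518.  330.8] [249.8 248.2] 78.41386413574219
scene [1.235 0.169 1.101]
rackdiv/tins 1673 [0.4  0.24 0.07] [0.564 0.448 0.098] [481.2 345.4] [153.5 215.1] 4.116703987121582
case 2416 [ 0.582 -0.103  0.07 ] [0.714 0.051 0.098] [648.1 -26. ] [153.6 133.4] 89.43611145019531
tray 343 [ 0.396 -0.422  0.009] [ 0.602 -0.278  0.022] [ 499.5 -348.5] [203.4 133.2] 4.830844879150391
racklow 890 [0.401 0.208 0.006] [0.657 0.449 0.02 ] [528.7 328.4] [238.2 258.8] 89.18839263916016
```

View pics/crop0.png

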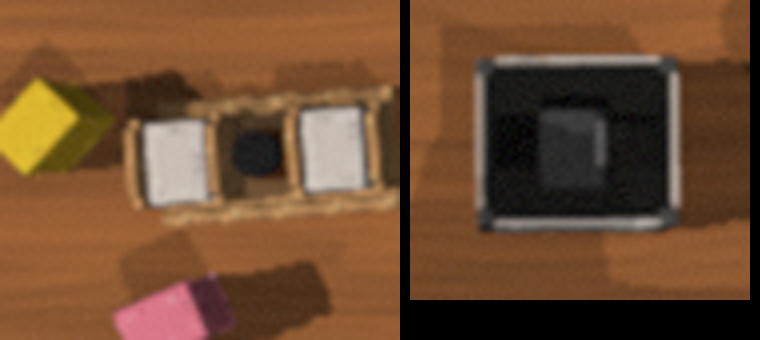

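The tins are in the outer bays, at top (214,219) and (253,217), with the jar between them at (235,217). The case pocket is at (351,175) and the tray at (453,226). The pink and yellow decoys stand near the left tin. Next I'll fit exact poses.

Run:
```python
from h import *
from scipy import ndimage as nd
def rect(q): 
    r=cv2.minAreaRect(q[:,:2].astype(np.float32)*1000); return np.round(r[0],1),np.round(r[1],1),round(r[2],2)
for n in ['top','scene']:
    im=dict(np.load(f'{n}0.npz')); P=cloud(im); c=im['color'].astype(int); D=im['depth']>0
    sat=c.max(-1)-c.min(-1); 
    X,Y,Z=P[...,0],P[...,1],P[...,2]
    m=D&(Z>.082)&(Z<.1)&(sat<45)&(c.min(-1)>90)&(Y>.2)&(Y<.46)&(X<.62)&(X>.45)
    L,k=nd.label(m)
    for i in range(1,k+1):
        q=P[L==i]
        if len(q)>40: print(n,'tin',len(q),q.mean(0).round(4),rect(q))
    m=D&(Z>.083)&(Z<.11)&(Y>.2)&(Y<.46)&(X<.59)&(X>.46); q=P[m]
    print(n,'rack top',rect(q), np.median(q[:,2]))
    m=D&(Z>.004)&(Z<.025)&(Y>.22)&(Y<.43)&(X<.60)&(X>.45); q=P[m]; print(n,'base',rect(q))
    m=D&(Z>.008)&(Z<.025)&(Y>-.45)&(Y<-.25)&(X<.6)&(X>.38)
    L,k=nd.label(nd.binary_dilation(m,iterations=2)); s=np.bincount(L.ravel());s[0]=0
    q=P[m&(L==s.argmax())]; print(n,'tray',rect(q))
    m=D&(Z>.07)&(Z<.11)&(Y>-.14)&(Y<.09)&(X<.76)&(X>.54); q=P[m]; r=rect(q);print(n,'case',r)
    m=D&(Z<.03)&(abs(Y+.026)<.05)&(abs(X-.649)<.05); q=P[m]; print(n,'pocket floor',len(q),rect(q),np.median(q[:,2]))
    for nm,x,y in [('pink',.405,.398),('yellow',.554,.487),('tumbler',.71,-.23),('block',.733,.229)]:
        m=D&(Z>.015)&(abs(Y-y)<.05)&(abs(X-x)<.05); q=P[m]; print(n,nm,q.min(0).round(3),q.max(0).round(3),rect(q))
```

```text
top tin 300 [0.5271 0.2771 0.09  ] (array([527.2, 279.2]), array([61.6, 49. ]), 4.01)
top tin 289 [0.519  0.3977 0.09  ] (array([519.4, 398.4]), array([61.8, 44.1]), 6.12)
top rack top (array([523.3, 338.8]), array([ 62. , 194.5]), 3.77) 0.09001088298234791
top base (array([523. , 325.1]), array([144.4, 209.5]), 0.17)
top tray (array([ 487.6, -349.7]), array([170.3, 132.5]), 4.39)
top case (array([649.1, -25.8]), array([151.6, 129. ]), 89.03)
top pocket floor 425 (array([653.6, -26.7]), array([96.3, 63.9]), 89.11) 0.010729236922491845
top pink [0.365 0.377 0.015] [0.429 0.447 0.087] (array([395.8, 412.4]), array([46.7, 62.7]), 22.96)
top yellow [0.512 0.477 0.015] [0.587 0.537 0.086] (array([549.5, 511.7]), array([47.6, 63.1]), 46.14)
top tumbler [ 0.66  -0.263  0.016] [ 0.727 -0.192  0.131] (array([ 693.7, -227.8]), array([71.1, 67.2]), 89.42)
top block [0.684 0.186 0.016] [0.77  0.278 0.029] (array([726.1, 231.8]), array([76.1, 74.9]), 73.45)
scene tin 395 [0.5279 0.2759 0.0895] (array([526. , 275.9]), array([64.4, 46.2]), 3.64)
scene tin 395 [0.52   0.3967 0.0895] (array([517.3, 397.1]), array([65.9, 45.9]), 1.99)
scene rack top (array([523.4, 338.4]), array([ 71.1, 193.1]), 3.21) 0.08986881068634947
scene base (array([525.7, 326.3]), array([207.2, 147.1]), 89.92)
scene tray (array([ 485.5, -349.4]), array([174.9, 133.5]), 4.41)
scene case (array([648.1, -26. ]), array([153.6, 133.4]), 89.44)
scene pocket floor 290 (array([622.5, -26.9]), array([37.1, 96.4]), 12.14) 0.012303999836603114
scene pink [0.363 0.376 0.015] [0.426 0.448 0.085] (array([393.3, 412.4]), array([49.8, 64. ]), 22.07)
scene yellow [0.511 0.438 0.015] [0.584 0.537 0.087] (array([557.6, 494.8]), array([58.3, 98.8]), 32.37)
scene tumbler [ 0.66  -0.263  0.015] [ 0.727 -0.193  0.129] (array([ 692.8, -228.5]), array([70.4, 67.5]), 78.65)
scene block [0.683 0.187 0.015] [0.768 0.276 0.028] (array([723.6, 231.1]), array([75.5, 76.8]), 74.02)
```

```bash
cat >> h.py <<'E'
def plan(wps,start=None):
    """print tool-axis shifts/turn in crank units, chained from pose to pose; wp=(x,y,z,yaw rad)"""
    s=status.sense(); p=np.array(s['tool_pos']) if start is None else np.array(start[:3]); y=s['tool_rot'][2] if start is None else start[3]
    print('t',round(s['time_s'],1),'tool',p.round(4),'yaw',round(y,4))
    for w in wps:
        d=np.array(w[:3])-p; c,n=np.cos(y),np.sin(y)
        loc=np.array([c*d[0]+n*d[1], n*d[0]-c*d[1], -d[2]])/.15
        print(w,'->',loc.round(3),'wz',round(-(w[3]-y)/(np.pi/2),3))
        p=np.array(w[:3]); y=w[3]
E
python3 - <<'E'
from h import *
Y=1.637
plan([(.27,-.46,.24,Y),(.35,-.32,.24,Y),(.45,-.175,.24,Y),(.50,-.03,.24,Y),(.525,.115,.24,Y),(.5275,.20,.24,Y),(.5275,.2765,.20,Y)])
E
```

```text
t 0.8 tool [ 0.2113 -0.5882  0.2313] yaw 0.3448
(0.27, -0.46, 0.24, 1.637) -> [ 0.657 -0.672 -0.058] wz -0.823
(0.35, -0.32, 0.24, 1.637) -> [ 0.896  0.594 -0.   ] wz -0.0
(0.45, -0.175, 0.24, 1.637) -> [ 0.92   0.729 -0.   ] wz -0.0
(0.5, -0.03, 0.24, 1.637) -> [ 0.942  0.397 -0.   ] wz -0.0
(0.525, 0.115, 0.24, 1.637) -> [ 0.954  0.23  -0.   ] wz -0.0
(0.5275, 0.2, 0.24, 1.637) -> [ 0.564  0.054 -0.   ] wz -0.0
(0.5275, 0.2765, 0.2, 1.637) -> [0.509 0.034 0.267] wz -0.0
```

```bash
python3 -m crank '[[0.657,-0.672,-0.058,0,0,-0.823,85],[0.657,-0.672,-0.058,0,0,-0.823,85],[0.657,-0.672,-0.058,0,0,-0.823,85],[0.657,-0.672,-0.058,0,0,-0.823,85],[0.657,-0.672,-0.058,0,0,-0.823,85],[0.657,-0.672,-0.058,0,0,-0.823,85],[0.657,-0.672,-0.058,0,0,-0.823,85],[0.657,-0.672,-0.058,0,0,-0.823,85],[0.657,-0.672,-0.058,0,0,-0.823,85]]' 40
python3 -m crank '[[0.896,0.594,0,0,0,0,85],[0.896,0.594,0,0,0,0,85],[0.896,0.594,0,0,0,0,85],[0.896,0.594,0,0,0,0,85]]'
python3 -m crank '[[0.92,0.729,0,0,0,0,85],[0.92,0.729,0,0,0,0,85],[0.92,0.729,0,0,0,0,85],[0.92,0.729,0,0,0,0,85]]'
python3 -m crank '[[0.942,0.397,0,0,0,0,85],[0.942,0.397,0,0,0,0,85],[0.942,0.397,0,0,0,0,85],[0.942,0.397,0,0,0,0,85]]'
python3 -m crank '[[0.954,0.23,0,0,0,0,85],[0.954,0.23,0,0,0,0,85],[0.954,0.23,0,0,0,0,85],[0.954,0.23,0,0,0,0,85]]'
python3 -m crank '[[0.564,0.054,0,0,0,0,85],[0.564,0.054,0,0,0,0,85],[0.564,0.054,0,0,0,0,85]]'
python3 -m crank '[[0.509,0.034,0.267,0,0,0,85],[0.509,0.034,0.267,0,0,0,85],[0.509,0.034,0.267,0,0,0,85],[0.509,0.034,0.267,0,0,0,85]]'
python3 - <<'E'
from h import *
from scipy.spatial.transform import Rotation as Ro
s=status.sense(); im=optics.get_image('wrist'); cv2.imwrite('pics/w1.png',im['color'][...,::-1])
T=np.eye(4);T[:3,:3]=Ro.from_euler('xyz',s['tool_rot']).as_matrix();T[:3,3]=s['tool_pos']
v,u=np.mgrid[0:400,0:640];d=im['depth']
c=np.stack([(u-im['cx'])/im['fx']*d,(v-im['cy'])/im['fy']*d,d,np.ones_like(d)],-1)
P=(c@(T@im['tool_from_camera']).T)[...,:3]; X,Y,Z=P[...,0],P[...,1],P[...,2]
col=im['color'].astype(int); m=(d>0)&(Z>.08)&(Z<.1)&(abs(Y-.277)<.045)&(abs(X-.527)<.06)&(col.max(-1)-col.min(-1)<45)&(col.min(-1)>90)
q=P[m]; print(s['time_s'],s['tool_pos'],s['tool_rot'],len(q)); 
if len(q)>5: print(cv2.minAreaRect(q[:,:2].astype(np.float32)*1000),np.median(q[:,2]))
plan([(.5275,.2765,.055,1.637)])
E
```

```text
time_s: 1.7
tool_pos: [0.27, -0.46, 0.2401]
tool_rot: [3.142, 0.0, 1.643]
contact_force: [-0.1, -0.3, 0.5]
grip_width: 0.995
finger_force: 0.0
time_s: 2.1
tool_pos: [0.3511, -0.3165, 0.2403]
tool_rot: [3.141, -0.0, 1.64]
contact_force: [-0.8, -0.8, 0.2]
grip_width: 0.997
finger_force: 0.0
time_s: 2.5
tool_pos: [0.4512, -0.1728, 0.2402]
tool_rot: [3.141, 0.0, 1.639]
contact_force: [-0.7, -0.7, -0.5]
grip_width: 0.996
finger_force: 0.0
time_s: 2.9
tool_pos: [0.501, -0.0262, 0.2401]
tool_rot: [3.141, -0.0, 1.642]
contact_force: [-0.5, -0.2, 0.1]
grip_width: 0.992
finger_force: 0.0
time_s: 3.3
tool_pos: [0.5253, 0.1185, 0.2399]
tool_rot: [3.141, -0.0, 1.642]
contact_force: [-1.4, -0.7, -0.1]
grip_width: 0.998
finger_force: 0.0
time_s: 3.6
tool_pos: [0.5274, 0.2019, 0.2398]
tool_rot: [3.141, -0.0, 1.64]
contact_force: [0.0, -1.4, -0.3]
grip_width: 0.994
finger_force: 0.0
time_s: 4.0
tool_pos: [0.5273, 0.2755, 0.1995]
tool_rot: [-3.141, 0.001, 1.638]
contact_force: [0.6, 0.2, 1.5]
grip_width: 0.995
finger_force: 0.0
4.0 [0.52734386 0.27551792 0.19949202] [-3.14070883e+00  7.38523615e-04  1.63791238e+00] 4682
((527.718994140625, 277.552001953125), (62.22652816772461, 46.27394485473633), 3.2392163276672363) 0.08997984999946859
t 4.0 tool [0.5276 0.2751 0.2001] yaw 1.637
(0.5275, 0.2765, 0.055, 1.637) -> [0.009 0.    0.967] wz 0.0
```

View pics/w1.png

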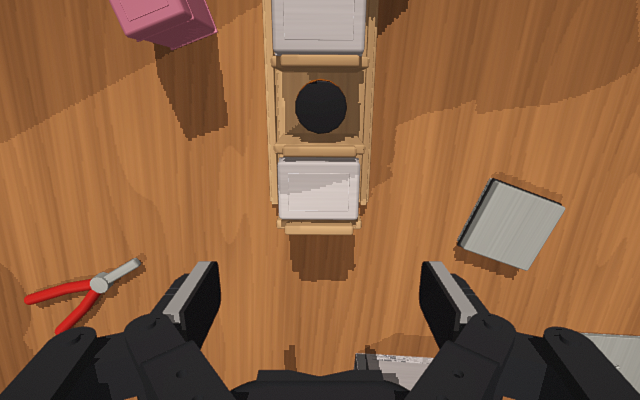

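The tin's fit from the wrist view, at (318,189), agrees with the overhead one. Descending.

```bash
python3 -m crank '[[0.015,0,0.3,0,0,0,85],[0.015,0,0.6,0,0,0,85],[0.015,0,0.8,0,0,0,85],[0.015,0,0.95,0,0,0,85],[0.015,0,0.95,0,0,0,85]]'
python3 -m crank '[[0,0,0.08,0,0,0,85],[0,0,0.143,0,0,0,85],[0,0,0.143,0,0,0,85],[0,0,0.143,0,0,0,60],[0,0,0.143,0,0,0,45],[0,0,0.143,0,0,0,45],[0,0,0.143,0,0,0,45],[0,0,0.143,0,0,0,45],[0,0,0.143,0,0,0,45]]' 60
```

```text
time_s: 4.55
tool_pos: [0.5265, 0.2767, 0.0556]
tool_rot: [-3.138, 0.001, 1.636]
contact_force: [-0.3, 0.9, 1.0]
grip_width: 0.997
finger_force: 0.0
time_s: 5.45
tool_pos: [0.5269, 0.2789, 0.0369]
tool_rot: [3.141, -0.0, 1.638]
contact_force: [-1.9, -1.0, 5.9]
grip_width: 0.724
finger_force: 57.2
```

```bash
python3 -m crank '[[0,0,-0.05,0,0,0,40],[0,0,-0.1,0,0,0,40],[0,0,-0.15,0,0,0,40],[0,0,-0.2,0,0,0,40],[0,0,-0.2,0,0,0,40],[0,0,-0.2,0,0,0,40],[0,0,-0.2,0,0,0,40]]'
```

```text
time_s: 6.15
tool_pos: [0.5268, 0.2787, 0.0657]
tool_rot: [-3.141, 0.0, 1.638]
contact_force: [0.1, -0.5, -6.3]
grip_width: 0.721
finger_force: 57.1
```

About −6.3 N, so roughly 0.64 kg: this is the full tin. I'll take it to the clear point.

Run:
```python
from h import *
plan([(.527,.279,.17,1.637),(.515,.14,.17,1.637),(.495,.0,.17,1.571),(.49,0,.07,1.571),(.49,0,.028,1.571)])
```

```text
t 6.2 tool [0.5268 0.2787 0.0657] yaw 1.6375
(0.527, 0.279, 0.17, 1.637) -> [ 0.002  0.002 -0.695] wz 0.0
(0.515, 0.14, 0.17, 1.637) -> [-0.919 -0.141 -0.   ] wz -0.0
(0.495, 0.0, 0.17, 1.571) -> [-0.922 -0.195 -0.   ] wz 0.042
(0.49, 0, 0.07, 1.571) -> [ 0.    -0.033  0.667] wz -0.0
(0.49, 0, 0.028, 1.571) -> [0.   0.   0.28] wz -0.0
```

```bash
python3 -m crank '[[0,0,-0.1,0,0,0,40],[0,0,-0.25,0,0,0,40],[0,0,-0.4,0,0,0,40],[0,0,-0.55,0,0,0,40],[0,0,-0.695,0,0,0,40],[0,0,-0.695,0,0,0,40]]'
python3 -m crank '[[-0.1,-0.014,0,0,0,0,40],[-0.25,-0.038,0,0,0,0,40],[-0.45,-0.068,0,0,0,0,40],[-0.65,-0.1,0,0,0,0,40],[-0.8,-0.122,0,0,0,0,40],[-0.919,-0.141,0,0,0,0,40]]'
python3 -m crank '[[-0.15,-0.03,0,0,0,0.01,40],[-0.3,-0.06,0,0,0,0.02,40],[-0.5,-0.1,0,0,0,0.03,40],[-0.7,-0.14,0,0,0,0.04,40],[-0.85,-0.17,0,0,0,0.042,40],[-0.922,-0.195,0,0,0,0.042,40],[-0.922,-0.195,0,0,0,0.042,40],[-0.922,-0.195,0,0,0,0.042,40]]'
python3 -m crank '[[0,-0.033,0.1,0,0,0,40],[0,-0.033,0.25,0,0,0,40],[0,-0.033,0.4,0,0,0,40],[0,-0.033,0.55,0,0,0,40],[0,-0.033,0.667,0,0,0,40],[0,-0.033,0.667,0,0,0,40]]'
python3 -m crank '[[0,0,0.06,0,0,0,40],[0,0,0.12,0,0,0,40],[0,0,0.18,0,0,0,40],[0,0,0.23,0,0,0,40],[0,0,0.26,0,0,0,40],[0,0,0.26,0,0,0,40],[0,0,0.26,0,0,0,40]]'
```

```text
time_s: 6.75
tool_pos: [0.5278, 0.2791, 0.1724]
tool_rot: [3.138, -0.001, 1.638]
contact_force: [0.7, 0.1, -5.8]
grip_width: 0.72
finger_force: 58.2
time_s: 7.35
tool_pos: [0.5141, 0.1378, 0.1687]
tool_rot: [-3.139, 0.0, 1.637]
contact_force: [-0.4, -0.2, -5.9]
grip_width: 0.717
finger_force: 58.0
time_s: 8.15
tool_pos: [0.4948, 0.0, 0.1697]
tool_rot: [-3.141, -0.0, 1.571]
contact_force: [0.7, -0.1, -6.7]
grip_width: 0.72
finger_force: 58.2
time_s: 8.75
tool_pos: [0.4893, 0.0008, 0.0683]
tool_rot: [-3.138, -0.0, 1.573]
contact_force: [-0.7, 0.1, -5.5]
grip_width: 0.723
finger_force: 58.6
time_s: 9.45
tool_pos: [0.4902, -0.0002, 0.0312]
tool_rot: [3.142, 0.0, 1.572]
contact_force: [1.0, 0.7, -5.3]
grip_width: 0.722
finger_force: 58.6
```

```bash
python3 -m crank '[[0,0,0.008,0,0,0,40],[0,0,0.016,0,0,0,40],[0,0,0.022,0,0,0,40],[0,0,0.028,0,0,0,40],[0,0,0.028,0,0,0,40],[0,0,0.028,0,0,0,40]]'
```

```text
time_s: 10.05
tool_pos: [0.4901, -0.0002, 0.027]
tool_rot: [-3.142, 0.0, 1.572]
contact_force: [0.7, -0.4, -6.2]
grip_width: 0.715
finger_force: 58.6
```

```bash
python3 -m crank '[[0,0,0.007,0,0,0,40],[0,0,0.01,0,0,0,40],[0,0,0.01,0,0,0,40],[0,0,0.01,0,0,0,40]]'
```

```text
time_s: 10.45
tool_pos: [0.4901, -0.0002, 0.0268]
tool_rot: [3.141, 0.0, 1.572]
contact_force: [-4.3, -0.5, 18.6]
grip_width: 0.721
finger_force: 61.2
```

```bash
python3 -m crank '[[0,0,-0.006,0,0,0,62],[0,0,-0.006,0,0,0,70],[0,0,-0.006,0,0,0,85],[0,0,-0.006,0,0,0,85],[0,0,-0.006,0,0,0,85],[0,0,-0.1,0,0,0,85],[0,0,-0.3,0,0,0,85],[0,0,-0.6,0,0,0,85],[0,0,-0.75,0,0,0,85],[0,0,-0.9,0,0,0,85],[0,0,-0.9,0,0,0,85]]'
python3 -m crank '[[0,0,0,0,0,1,85],[0,0,0,0,0,1,85],[0,0,0,0,0,1,85],[0,0,0,0,0,1,85],[0,0,0,0,0,1,85],[0,0,0,0,0,1,85],[0,0,0,0,0,1,85],[0,0,0,0,0,1,85],[0,0,0,0,0,1,85],[0,0,0,0,0,1,85],[0,0,0,0,0,1,85],[0,0,0,0,0,1,85]]'
cat >> h.py <<'E'
from scipy.spatial.transform import Rotation as Ro
def wcloud():
    s=status.sense(); im=optics.get_image('wrist')
    T=np.eye(4);T[:3,:3]=Ro.from_euler('xyz',s['tool_rot']).as_matrix();T[:3,3]=s['tool_pos']
    v,u=np.mgrid[0:400,0:640];d=im['depth']
    c=np.stack([(u-im['cx'])/im['fx']*d,(v-im['cy'])/im['fy']*d,d,np.ones_like(d)],-1)
    return im,(c@(T@im['tool_from_camera']).T)[...,:3]
def tinfit(im,P,x,y,z0,z1,r=.06):
    c=im['color'].astype(int); m=(im['depth']>0)&(P[...,2]>z0)&(P[...,2]<z1)&(abs(P[...,1]-y)<r)&(abs(P[...,0]-x)<r)&(c.max(-1)-c.min(-1)<45)&(c.min(-1)>80)
    q=P[m]; print('tin',len(q),cv2.minAreaRect(q[:,:2].astype(np.float32)*1000) if len(q)>5 else '',np.median(q[:,2]) if len(q) else '')
E
python3 - <<'E'
from h import *
im,P=wcloud(); tinfit(im,P,.49,0,.07,.09)
im=optics.get_image('top');P=cloud(im); tinfit(im,P,.49,0,.07,.09)
plan([])
E
```

```text
time_s: 11.55
tool_pos: [0.4911, -0.0002, 0.1629]
tool_rot: [3.137, 0.001, 1.572]
contact_force: [0.4, -0.2, -0.1]
grip_width: 0.997
finger_force: 0.0
time_s: 12.75
tool_pos: [0.4898, -0.0001, 0.1595]
tool_rot: [-3.141, 0.001, -0.0]
contact_force: [-0.5, 0.1, 0.7]
grip_width: 0.994
finger_force: 0.0
tin 5820 ((492.3373107910156, -1.5457763671875), (62.3317756652832, 46.34320831298828), 0.13457530736923218) 0.07982031448024085
tin 0  
t 12.8 tool [ 4.899e-01 -1.000e-04  1.598e-01] yaw 0.0032
```

```bash
python3 -m crank '[[0.007,0,0.25,0,0,0,85],[0.007,0,0.5,0,0,0,85],[0.007,0,0.75,0,0,0,85],[0.007,0,0.88,0,0,0,85],[0.007,0,0.88,0,0,0,85],[0.007,0,0.88,0,0,0,60],[0.007,0,0.88,0,0,0,35],[0.007,0,0.88,0,0,0,30],[0.007,0,0.88,0,0,0,30],[0.007,0,0.88,0,0,0,30],[0.007,0,0.88,0,0,0,30],[0.007,0,0.88,0,0,0,30]]' 60
python3 -m crank '[[0,0,-0.05,0,0,0,30],[0,0,-0.1,0,0,0,30],[0,0,-0.25,0,0,0,30],[0,0,-0.4,0,0,0,30],[0,0,-0.6,0,0,0,30],[0,0,-0.8,0,0,0,30],[0,0,-0.95,0,0,0,30],[0,0,-0.95,0,0,0,30],[0,0,-0.95,0,0,0,30]]'
python3 - <<'E'
from h import *
im,P=wcloud(); cv2.imwrite('pics/w2.png',im['color'][...,::-1]); np.savez('w2.npz',P=P,**im)
D=im['depth']>0; X,Y,Z=P[...,0],P[...,1],P[...,2]
def rect(q): return cv2.minAreaRect(q[:,:2].astype(np.float32)*1000)
m=D&(Z>.075)&(Z<.1)&(abs(Y+.026)<.1)&(X>.56)&(X<.74); print('case',m.sum(),rect(P[m]))
m=D&(Z<.03)&(abs(Y+.026)<.07)&(abs(X-.649)<.05); print('floor',m.sum(),rect(P[m]),P[m].min(0),P[m].max(0))
tinfit(im,P,.49,0,.2,.28)
plan([(.52,-.013,.18,-.012),(.648,-.026,.18,-.012)])
E
```

```text
time_s: 14.05
tool_pos: [0.4918, -0.0003, 0.0298]
tool_rot: [3.141, -0.002, 0.001]
contact_force: [-0.3, -1.0, 5.7]
grip_width: 0.531
finger_force: 61.9
time_s: 14.95
tool_pos: [0.4907, -0.0001, 0.1709]
tool_rot: [3.141, -0.0, 0.001]
contact_force: [-0.9, -0.4, -6.2]
grip_width: 0.528
finger_force: 65.9
case 15945 ((602.7285766601562, -24.61919403076172), (152.89425659179688, 37.09284973144531), 89.28939819335938)
floor 489 ((633.91064453125, -26.042343139648438), (55.638309478759766, 7.714907169342041), 86.0132827758789) [ 0.62822507 -0.0537276   0.00765679] [0.63641657 0.00183905 0.02994695]
tin 19359 ((500.59600830078125, -0.6238880157470703), (57.0971565246582, 44.68816375732422), 89.86875915527344) 0.2206442063004383
t 15.0 tool [ 4.905e-01 -1.000e-04  1.702e-01] yaw 0.0008
(0.52, -0.013, 0.18, -0.012) -> [ 0.197  0.086 -0.065] wz 0.008
(0.648, -0.026, 0.18, -0.012) -> [ 0.854  0.076 -0.   ] wz -0.0
```

View pics/w2.png

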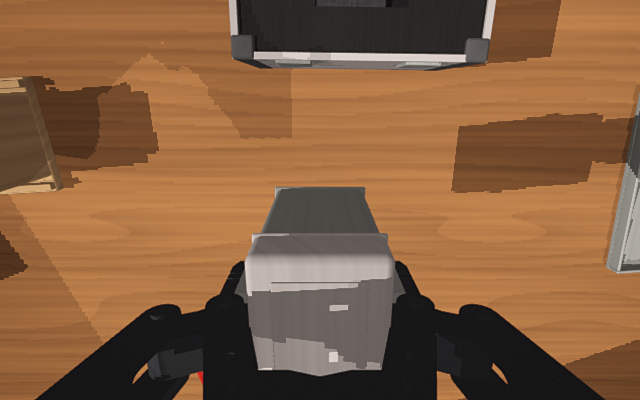

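The tin hangs squarely in the grip (about 318,310), and the case is ahead at the top of the view. I'll move closer and measure the pocket from there.

```bash
python3 -m crank '[[0.05,0.03,-0.05,0,0,0.008,30],[0.15,0.08,-0.1,0,0,0.008,30],[0.25,0.12,-0.2,0,0,0.008,30],[0.33,0.15,-0.2,0,0,0.008,30],[0.33,0.168,-0.2,0,0,0.008,30],[0.33,0.168,-0.2,0,0,0.008,30],[0.33,0.168,-0.2,0,0,0.008,30]]'
python3 - <<'E'
from h import *
im,P=wcloud(); c=im['color']
np.savez('w3.npz',P=P,**im)
D=im['depth']>0; X,Y,Z=P[...,0],P[...,1],P[...,2]
def rect(q): return cv2.minAreaRect(q[:,:2].astype(np.float32)*1000)
m=D&(Z>.08)&(Z<.1)&(abs(Y+.026)<.1)&(X>.56)&(X<.74); print('case',m.sum(),rect(P[m]))
# pocket edges at foam-top level: holes in z>.085 within rim
for y in np.arange(-.1,.05,.008):
    r=P[m&(abs(Y-y)<.0015)]; xs=np.sort(r[:,0]); g=np.diff(xs) if len(xs)>1 else np.array([0]); i=g.argmax(); print(round(y,3),xs[[0,-1]].round(4) if len(xs) else '','gap',(xs[i].round(4),xs[i+1].round(4)) if g[i]>.008 else '')
for x in np.arange(.6,.7,.008):
    r=P[m&(abs(X-x)<.0015)]; xs=np.sort(r[:,1]); g=np.diff(xs) if len(xs)>1 else np.array([0]); i=g.argmax(); print('x',round(x,3),xs[[0,-1]].round(4) if len(xs) else '','gap',(xs[i].round(4),xs[i+1].round(4)) if g[i]>.008 else '')
cv2.imwrite('pics/w3.png',c[...,::-1]); plan([])
E
```

```text
time_s: 15.7
tool_pos: [0.5399, -0.0252, 0.2001]
tool_rot: [-3.141, 0.002, -0.012]
contact_force: [-0.6, 0.2, -5.9]
grip_width: 0.529
finger_force: 65.7
case 16652 ((630.211669921875, -25.01910400390625), (152.7516326904297, 90.60834503173828), 89.31153869628906)
-0.1 [0.5856 0.6724] gap 
-0.092 [0.5856 0.6729] gap 
-0.084 [0.5857 0.6731] gap (np.float64(0.6285), np.float64(0.6704))
-0.076 [0.5845 0.6734] gap (np.float64(0.6286), np.float64(0.6705))
-0.068 [0.5845 0.6735] gap (np.float64(0.6287), np.float64(0.6706))
-0.06 [0.5845 0.6736] gap (np.float64(0.6288), np.float64(0.6708))
-0.052 [0.5861 0.6752] gap (np.float64(0.6289), np.float64(0.6708))
-0.044 [0.5861 0.6152] gap 
-0.036 [0.5863 0.6153] gap 
-0.028 [0.5863 0.6154] gap 
-0.02 [0.5865 0.6155] gap 
-0.012 [0.5866 0.6156] gap 
-0.004 [0.5866 0.6157] gap 
0.004 [0.5856 0.6744] gap (np.float64(0.6296), np.float64(0.6715))
0.012 [0.5855 0.6742] gap (np.float64(0.6298), np.float64(0.6715))
0.02 [0.5856 0.6744] gap (np.float64(0.6298), np.float64(0.6717))
0.028 [0.5871 0.6747] gap (np.float64(0.6299), np.float64(0.6718))
0.036 [0.5872 0.6746] gap 
0.044 [0.5873 0.675 ] gap 
x 0.6 [-0.1007  0.0509] gap 
x 0.608 [-0.1007  0.051 ] gap 
x 0.616 [-0.1008  0.0508] gap 
x 0.624 [-0.1009  0.0505] gap (np.float64(-0.0519), np.float64(0.0018))
x 0.632 [-0.1007  0.051 ] gap (np.float64(-0.0878), np.float64(0.0374))
x 0.64 [-0.1009  0.0509] gap (np.float64(-0.0879), np.float64(0.0375))
x 0.648 [-0.1014  0.0506] gap (np.float64(-0.088), np.float64(0.0375))
x 0.656 [-0.1015  0.0507] gap (np.float64(-0.088), np.float64(0.0374))
x 0.664 [-0.1015  0.0506] gap (np.float64(-0.0881), np.float64(0.0372))
x 0.672 [-0.1014  0.0509] gap (np.float64(-0.0526), np.float64(0.0013))
x 0.68  gap 
x 0.688  gap 
x 0.696  gap 
t 15.8 tool [ 0.54   -0.0251  0.2003] yaw -0.0119
```

View pics/w3.png

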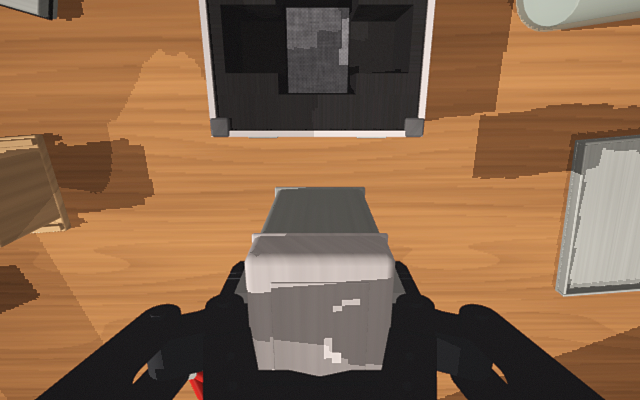

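The pocket shows clearly in the wrist view. Its centre in camera terms is (0.6502, −0.0253), yaw −0.012, and after bias correction the tool target is (0.6488, −0.0248).

```bash
python3 - <<'E'
from h import *
plan([(.6488,-.0248,.18,-.0122),(.6488,-.0248,.13,-.0122),(.6488,-.0248,.06,-.0122),(.6488,-.0248,.041,-.0122)])
E
python3 -m crank '[[0.07,0,0,0,0,0,30],[0.2,0,0,0,0,0,30],[0.36,0,0.03,0,0,0,30],[0.52,-0.005,0.06,0,0,0,30],[0.64,-0.01,0.1,0,0,0,30],[0.725,-0.011,0.13,0,0,0,30],[0.725,-0.011,0.13,0,0,0,30],[0.725,-0.011,0.13,0,0,0,30],[0.725,-0.011,0.13,0,0,0,30]]'
python3 - <<'E'
from h import *
plan([(.6488,-.0248,.13,-.0122),(.6488,-.0248,.06,-.0122)])
E
```

```text
t 15.8 tool [ 0.54   -0.0251  0.2003] yaw -0.0119
(0.6488, -0.0248, 0.18, -0.0122) -> [ 0.725 -0.011  0.136] wz 0.0
(0.6488, -0.0248, 0.13, -0.0122) -> [ 0.    -0.     0.333] wz -0.0
(0.6488, -0.0248, 0.06, -0.0122) -> [ 0.    -0.     0.467] wz -0.0
(0.6488, -0.0248, 0.041, -0.0122) -> [ 0.    -0.     0.127] wz -0.0
time_s: 16.65
tool_pos: [0.6489, -0.0249, 0.1818]
tool_rot: [3.141, 0.0, -0.012]
contact_force: [0.3, -0.7, -5.9]
grip_width: 0.529
finger_force: 65.6
t 16.6 tool [ 0.6489 -0.0249  0.1818] yaw -0.0118
(0.6488, -0.0248, 0.13, -0.0122) -> [-0.001 -0.001  0.345] wz 0.0
(0.6488, -0.0248, 0.06, -0.0122) -> [ 0.    -0.     0.467] wz -0.0
```

Lower in stages, watching the force.

```bash
python3 -m crank '[[0,0,0.08,0,0,0,30],[0,0,0.2,0,0,0,30],[0,0,0.32,0,0,0,30],[0,0,0.4,0,0,0,30],[0,0,0.45,0,0,0,30],[0,0,0.48,0,0,0,30],[0,0,0.48,0,0,0,30]]'
```

```text
time_s: 17.35
tool_pos: [0.6494, -0.025, 0.1092]
tool_rot: [3.142, 0.0, -0.012]
contact_force: [0.3, -0.4, -5.8]
grip_width: 0.529
finger_force: 65.7
```

```bash
python3 -m crank '[[0,0,0.05,0,0,0,30],[0,0,0.1,0,0,0,30],[0,0,0.15,0,0,0,30],[0,0,0.2,0,0,0,30],[0,0,0.2,0,0,0,30]]'
python3 -m crank '[[0,0,0.05,0,0,0,30],[0,0,0.1,0,0,0,30],[0,0,0.15,0,0,0,30],[0,0,0.2,0,0,0,30],[0,0,0.2,0,0,0,30]]'
```

```text
time_s: 17.85
tool_pos: [0.6489, -0.0249, 0.0781]
tool_rot: [-3.141, 0.002, -0.012]
contact_force: [0.3, -0.1, -6.1]
grip_width: 0.53
finger_force: 65.6
time_s: 18.35
tool_pos: [0.6489, -0.0249, 0.0481]
tool_rot: [-3.141, 0.002, -0.012]
contact_force: [-0.7, -0.2, -5.6]
grip_width: 0.536
finger_force: 65.6
```

```bash
python3 -m crank '[[0,0,0.015,0,0,0,30],[0,0,0.03,0,0,0,30],[0,0,0.045,0,0,0,30],[0,0,0.05,0,0,0,30],[0,0,0.05,0,0,0,30],[0,0,0.05,0,0,0,30]]'
```

```text
time_s: 18.95
tool_pos: [0.6495, -0.025, 0.0421]
tool_rot: [3.141, -0.0, -0.012]
contact_force: [-0.3, -0.9, -6.3]
grip_width: 0.53
finger_force: 65.6
```

```bash
python3 -m crank '[[0,0,0.006,0,0,0,30],[0,0,0.01,0,0,0,30],[0,0,0.014,0,0,0,30],[0,0,0.014,0,0,0,30],[0,0,0.014,0,0,0,30]]'
```

```text
time_s: 19.45
tool_pos: [0.6495, -0.0249, 0.04]
tool_rot: [3.141, -0.0, -0.012]
contact_force: [-0.6, -0.3, -4.1]
grip_width: 0.529
finger_force: 65.9
```

```bash
python3 -m crank '[[0,0,0.005,0,0,0,30],[0,0,0.005,0,0,0,30],[0,0,0.005,0,0,0,50],[0,0,0.005,0,0,0,60],[0,0,0.005,0,0,0,75],[0,0,0.005,0,0,0,75],[0,0,0.005,0,0,0,75],[0,0,-0.1,0,0,0,75],[0,0,-0.3,0,0,0,75],[0,0,-0.6,0,0,0,75],[0,0,-0.9,0,0,0,75],[0,0,-0.9,0,0,0,75]]'
python3 - <<'E'
from h import *
im,P=wcloud(); tinfit(im,P,.649,-.025,.086,.096,.04)
Y=1.637
plan([(.6488,-.0248,.22,-.0118),(.58,.06,.22,Y),(.535,.2,.22,Y),(.521,.29,.22,Y),(.519,.3985,.18,Y),(.519,.3985,.037,Y)])
E
```

```text
time_s: 20.65
tool_pos: [0.6517, -0.0252, 0.1825]
tool_rot: [3.14, -0.011, -0.012]
contact_force: [0.8, 0.2, -0.2]
grip_width: 0.878
finger_force: 0.0
tin 5160 ((650.171142578125, -25.66082191467285), (46.38668441772461, 62.00553894042969), 89.30850982666016) 0.08981695064981289
t 20.7 tool [ 0.6506 -0.025   0.1792] yaw -0.0116
(0.6488, -0.0248, 0.22, -0.0118) -> [-0.012 -0.001 -0.272] wz 0.0
(0.58, 0.06, 0.22, 1.637) -> [-0.465 -0.56  -0.   ] wz -1.05
(0.535, 0.2, 0.22, 1.637) -> [ 0.951 -0.238 -0.   ] wz -0.0
(0.521, 0.29, 0.22, 1.637) -> [ 0.605 -0.053 -0.   ] wz -0.0
(0.519, 0.3985, 0.18, 1.637) -> [0.723 0.035 0.267] wz -0.0
(0.519, 0.3985, 0.037, 1.637) -> [0.    0.    0.953] wz -0.0
```

The full tin stands in the pocket, 0.4 mm off centre with its top at 0.090. Now the other tin.

Run:
```python
from h import *
Y=1.637
plan([(.58,.06,.22,1.5592),(.535,.2,.22,Y),(.521,.29,.22,Y),(.519,.3985,.18,Y),(.519,.3985,.037,Y)])
```

```text
t 20.7 tool [ 0.6506 -0.025   0.1792] yaw -0.0116
(0.58, 0.06, 0.22, 1.5592) -> [-0.477 -0.561 -0.272] wz -1.0
(0.535, 0.2, 0.22, 1.637) -> [ 0.93  -0.311 -0.   ] wz -0.05
(0.521, 0.29, 0.22, 1.637) -> [ 0.605 -0.053 -0.   ] wz -0.0
(0.519, 0.3985, 0.18, 1.637) -> [0.723 0.035 0.267] wz -0.0
(0.519, 0.3985, 0.037, 1.637) -> [0.    0.    0.953] wz -0.0
```

```bash
python3 -m crank '[[-0.05,-0.06,-0.272,0,0,-0.1,85],[-0.477,-0.561,-0.272,0,0,-1,85],[-0.477,-0.561,-0.272,0,0,-1,85],[-0.477,-0.561,-0.272,0,0,-1,85],[-0.477,-0.561,-0.272,0,0,-1,85],[-0.477,-0.561,-0.272,0,0,-1,85],[-0.477,-0.561,-0.272,0,0,-1,85],[-0.477,-0.561,-0.272,0,0,-1,85],[-0.477,-0.561,-0.272,0,0,-1,85],[-0.477,-0.561,-0.272,0,0,-1,85],[-0.477,-0.561,-0.272,0,0,-1,85],[-0.477,-0.561,-0.272,0,0,-1,85]]'
python3 -m crank '[[0.93,-0.311,0,0,0,-0.05,85],[0.93,-0.311,0,0,0,-0.05,85],[0.93,-0.311,0,0,0,-0.05,85],[0.93,-0.311,0,0,0,-0.05,85]]'
python3 -m crank '[[0.605,-0.053,0,0,0,0,85],[0.605,-0.053,0,0,0,0,85],[0.605,-0.053,0,0,0,0,85]]'
python3 -m crank '[[0.723,0.035,0.267,0,0,0,85],[0.723,0.035,0.267,0,0,0,85],[0.723,0.035,0.267,0,0,0,85],[0.723,0.035,0.267,0,0,0,85],[0.723,0.035,0.267,0,0,0,85]]'
python3 - <<'E'
from h import *
im,P=wcloud(); tinfit(im,P,.519,.399,.086,.096,.045); plan([(.519,.3985,.037,1.637)])
E
```

```text
time_s: 21.9
tool_pos: [0.5785, 0.06, 0.2151]
tool_rot: [-3.14, 0.0, 1.56]
contact_force: [0.3, -0.5, -0.2]
grip_width: 0.995
finger_force: 0.0
time_s: 22.3
tool_pos: [0.5318, 0.2042, 0.2154]
tool_rot: [-3.141, -0.0, 1.639]
contact_force: [-0.1, -0.9, 0.1]
grip_width: 0.995
finger_force: 0.0
time_s: 22.6
tool_pos: [0.519, 0.2933, 0.2152]
tool_rot: [-3.141, -0.0, 1.638]
contact_force: [-0.1, -1.2, -0.9]
grip_width: 0.994
finger_force: 0.0
time_s: 23.1
tool_pos: [0.5181, 0.3976, 0.1755]
tool_rot: [-3.141, 0.001, 1.637]
contact_force: [-0.2, -0.8, -0.0]
grip_width: 0.999
finger_force: 0.0
tin 5513 ((519.968505859375, 398.59429931640625), (62.32014465332031, 45.97835922241211), 3.7650344371795654) 0.09001833968684006
t 23.1 tool [0.5184 0.3973 0.176 ] yaw 1.636
(0.519, 0.3985, 0.037, 1.637) -> [0.008 0.005 0.927] wz -0.001
```

```bash
python3 -m crank '[[0.008,0.005,0.3,0,0,0,85],[0.008,0.005,0.6,0,0,0,85],[0.008,0.005,0.8,0,0,0,85],[0.008,0.005,0.92,0,0,0,85],[0.008,0.005,0.92,0,0,0,85],[0.008,0.005,0.92,0,0,0,60],[0.008,0.005,0.92,0,0,0,45],[0.008,0.005,0.92,0,0,0,45],[0.008,0.005,0.92,0,0,0,45],[0.008,0.005,0.92,0,0,0,45],[0.008,0.005,0.92,0,0,0,45]]' 40
python3 -m crank '[[0,0,-0.05,0,0,0,40],[0,0,-0.15,0,0,0,40],[0,0,-0.3,0,0,0,40],[0,0,-0.5,0,0,0,40],[0,0,-0.7,0,0,0,40],[0,0,-0.95,0,0,0,40],[0,0,-0.95,0,0,0,40],[0,0,-0.95,0,0,0,40],[0,0,-0.95,0,0,0,40]]'
python3 - <<'E'
from h import *
Y=1.636
plan([(.51,.25,.18,Y),(.50,.105,.18,Y),(.49,-.04,.18,Y),(.49,-.19,.18,Y),(.487,-.335,.18,Y),(.487,-.35,.045,Y)])
E
```

```text
time_s: 24.25
tool_pos: [0.5195, 0.4, 0.0395]
tool_rot: [3.139, -0.001, 1.638]
contact_force: [1.2, -3.0, 7.9]
grip_width: 0.722
finger_force: 44.7
time_s: 25.15
tool_pos: [0.5181, 0.3996, 0.1796]
tool_rot: [-3.14, 0.001, 1.638]
contact_force: [0.2, -0.2, -1.4]
grip_width: 0.722
finger_force: 44.5
t 25.1 tool [0.5181 0.3996 0.1796] yaw 1.6376
(0.51, 0.25, 0.18, 1.636) -> [-0.992 -0.12  -0.003] wz 0.001
(0.5, 0.105, 0.18, 1.636) -> [-0.96 -0.13 -0.  ] wz -0.0
(0.49, -0.04, 0.18, 1.636) -> [-0.96 -0.13 -0.  ] wz -0.0
(0.49, -0.19, 0.18, 1.636) -> [-0.998 -0.065 -0.   ] wz -0.0
(0.487, -0.335, 0.18, 1.636) -> [-0.963 -0.083 -0.   ] wz -0.0
(0.487, -0.35, 0.045, 1.636) -> [-0.1   -0.007  0.9  ] wz -0.0
```

1.4 N: this one is light, as expected. On to the tray.

```bash
python3 -m crank '[[-0.1,-0.012,0,0,0,0,40],[-0.3,-0.036,0,0,0,0,40],[-0.52,-0.063,0,0,0,0,40],[-0.76,-0.092,0,0,0,0,40],[-0.99,-0.12,0,0,0,0,40]]'
python3 -m crank '[[-0.24,-0.03,0,0,0,0,40],[-0.48,-0.065,0,0,0,0,40],[-0.72,-0.1,0,0,0,0,40],[-0.96,-0.13,0,0,0,0,40]]'
python3 -m crank '[[-0.24,-0.03,0,0,0,0,40],[-0.48,-0.065,0,0,0,0,40],[-0.72,-0.1,0,0,0,0,40],[-0.96,-0.13,0,0,0,0,40]]'
python3 -m crank '[[-0.24,-0.016,0,0,0,0,40],[-0.48,-0.032,0,0,0,0,40],[-0.72,-0.048,0,0,0,0,40],[-0.998,-0.065,0,0,0,0,40]]'
python3 -m crank '[[-0.24,-0.02,0,0,0,0,40],[-0.48,-0.04,0,0,0,0,40],[-0.7,-0.06,0,0,0,0,40],[-0.85,-0.075,0,0,0,0,40],[-0.963,-0.083,0,0,0,0,40],[-0.963,-0.083,0,0,0,0,40],[-0.963,-0.083,0,0,0,0,40]]'
python3 -m crank '[[-0.05,-0.007,0.1,0,0,0,40],[-0.1,-0.007,0.25,0,0,0,40],[-0.1,-0.007,0.45,0,0,0,40],[-0.1,-0.007,0.65,0,0,0,40],[-0.1,-0.007,0.8,0,0,0,40],[-0.1,-0.007,0.9,0,0,0,40],[-0.1,-0.007,0.93,0,0,0,40],[-0.1,-0.007,0.93,0,0,0,40],[-0.1,-0.007,0.93,0,0,0,40]]'
```

```text
time_s: 25.65
tool_pos: [0.5096, 0.2483, 0.1792]
tool_rot: [-3.14, 0.001, 1.638]
contact_force: [0.2, 0.1, -0.3]
grip_width: 0.723
finger_force: 44.5
time_s: 26.05
tool_pos: [0.4995, 0.1035, 0.1794]
tool_rot: [-3.14, 0.0, 1.637]
contact_force: [0.3, 0.3, -2.1]
grip_width: 0.723
finger_force: 44.5
time_s: 26.45
tool_pos: [0.4895, -0.0413, 0.1795]
tool_rot: [-3.14, -0.0, 1.637]
contact_force: [0.4, 0.3, -1.7]
grip_width: 0.721
finger_force: 44.5
time_s: 26.85
tool_pos: [0.4898, -0.1908, 0.1795]
tool_rot: [-3.14, -0.001, 1.638]
contact_force: [1.1, 0.9, -1.6]
grip_width: 0.724
finger_force: 44.5
time_s: 27.55
tool_pos: [0.4878, -0.3339, 0.1796]
tool_rot: [-3.141, -0.001, 1.637]
contact_force: [-0.8, 0.0, -1.1]
grip_width: 0.727
finger_force: 44.5
time_s: 28.45
tool_pos: [0.4887, -0.3497, 0.0415]
tool_rot: [3.141, 0.001, 1.638]
contact_force: [-0.7, 1.1, -1.0]
grip_width: 0.723
finger_force: 44.6
```

```bash
python3 -m crank '[[0,0,0.02,0,0,0,40],[0,0,0.04,0,0,0,40],[0,0,0.05,0,0,0,40],[0,0,0.05,0,0,0,40],[0,0,0.05,0,0,0,40]]'
python3 -m crank '[[0,0,0.006,0,0,0,40],[0,0,0.01,0,0,0,40],[0,0,0.01,0,0,0,40],[0,0,0.01,0,0,0,40]]'
```

```text
time_s: 28.95
tool_pos: [0.4883, -0.3495, 0.0332]
tool_rot: [3.142, 0.0, 1.638]
contact_force: [-0.4, -0.5, -0.8]
grip_width: 0.723
finger_force: 44.6
time_s: 29.35
tool_pos: [0.4883, -0.3496, 0.0325]
tool_rot: [3.141, 0.001, 1.638]
contact_force: [-2.5, 1.0, 8.5]
grip_width: 0.723
finger_force: 45.6
```

Contact made. I'll release, retreat and check.

```bash
python3 -m crank '[[0,0,-0.003,0,0,0,65],[0,0,-0.003,0,0,0,75],[0,0,-0.003,0,0,0,85],[0,0,-0.003,0,0,0,85],[0,0,-0.003,0,0,0,85],[0,0,-0.1,0,0,0,85],[0,0,-0.3,0,0,0,85],[0,0,-0.6,0,0,0,85],[0,0,-0.9,0,0,0,85],[0,0,-0.9,0,0,0,85],[0,0,-0.9,0,0,0,85],[0,0,-0.9,0,0,0,85]]'
python3 - <<'E'
from h import *
im,P=wcloud(); tinfit(im,P,.488,-.35,.07,.1,.05)
im=optics.get_image('scene'); P=cloud(im); cv2.imwrite('pics/s9.png',im['color'][...,::-1])
tinfit(im,P,.649,-.025,.086,.096,.04); tinfit(im,P,.488,-.35,.075,.1,.05)
E
```

```text
time_s: 30.55
tool_pos: [0.4879, -0.3491, 0.1662]
tool_rot: [-3.141, -0.001, 1.638]
contact_force: [0.2, 0.6, -0.4]
grip_width: 0.998
finger_force: 0.0
tin 5843 ((489.956298828125, -350.4585876464844), (62.397891998291016, 46.066165924072266), 3.746222496032715) 0.0829367413572194
tin 421 ((648.1732177734375, -24.535112380981445), (65.82979583740234, 50.71138000488281), 1.7746061086654663) 0.09003129299994118
tin 352 ((488.96661376953125, -350.6639709472656), (63.6403694152832, 48.122802734375), 4.891015529632568) 0.08333874839696215
```

View pics/s9.png

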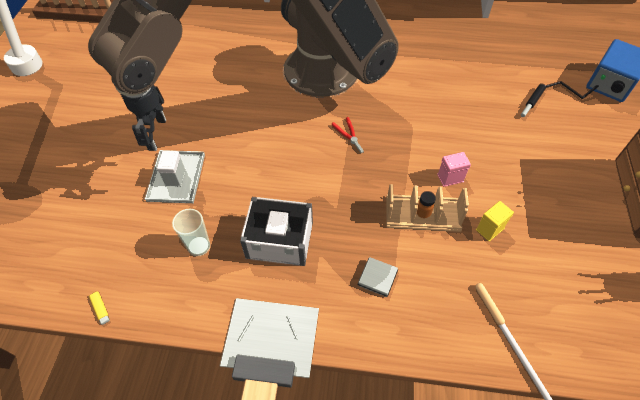

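One tin stands in the tray at (170,168) and the other flush in the pocket at (278,224). The jar, tumbler and block are where they started.

```bash
python3 -c "
from h import *
print(job.sign_off())"
```

```text
the job is handed in; nothing more can be done
None
```

Job handed in at about 31 s: the full tin (about 0.64 kg by lifting) stands on the pocket's floor, the light one (about 0.15 kg) stands in the tray, and the jar, tumbler and block were left in place; the sign-off gave no verdict.

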